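Rap a wedged brush-washing pot free

ROBOT

A 6-joint arm with a two-finger parallel gripper is mounted at the origin on the work surface. World frame = base frame: x ahead of the robot, y to its left, z up, the work surface at z = 0. Lengths are in m, angles in rad, forces in N, time in s.
With the tool pointing down it reaches from about 0.35 to 0.95 m from the base axis. Payload 17.4 kg.
Tool frame: the origin (TCP) lies on the front face of the gripper's body, between the roots of the fingers; the fingertips stand arm.nose_length ahead of it and the grasp point (between the pads) lies 65 mm ahead of it (arm.nose_length is the distance from the TCP to the fingertips, in m); z points along the fingers, y is the direction in which the jaws open and shut (so a half turn about z gives the same grasp; the last joint's range is limited). The gripper opens to 93 mm and grips with 3 to 60 N. Pads are 15 mm wide; open, the fingers measure 128 mm over their backs; the gripper's body (75 mm by 188 mm) begins 65 mm behind the grasp point.
Start: joints at [-0.038, 0.116, 1.442, -0, 1.584, -0.038], TCP at [0.675, -0, 0.303] pointing down, gripper open.
Joint ranges: [-2.83, 2.83], [-0.83, 2.19], [0.07, 2.5], [-1.14, 4.28], [0.01, 3], [-2.97, 2.97]. Speed limits (rad/s): [1.89, 1.89, 2.22, 3.14, 3.14, 3.14].

INTERFACE

Orientations are given as a unit quaternion [w, x, y, z].
In Python, from rig import status, viewer, workorder, trace, arm gives the robot as it stands.
- The arm moves only by the tool arm_command, never from a script. Its argument "deltas" is a list of rows, each an object with "grip": the opening, from -1 (shut) to 1 (fully open); "slide": the shift along the tool's x, y, z in mm, a list of three; "spin": the turn about the tool's z in degrees. A call has 1 to 20 rows; each row shifts and turns the commanded pose from where the row before left it, along the tool's axes as they then stand; what a row does not reach is not made up. A row lasts 1/8 s, in which the tool goes at most 62.5 mm and 10.7 degrees, less where a joint would pass 70% of its speed; a pose out of reach is approached as far as the arm can. A call is refused whole if a number of a shift passes 62.5 or a number of a turn 10.7, either way. A call with a gripper value outside its range is refused whole. The fingers move at their own pace and stop on an object; "squeeze" is the grip in N (left out, the last holds). Time passes only in rows, so rows that do not move let the fingers close. It gives the time, the measured TCP pose, the force and the opening at its end, in the units of the state.
- status.observe(): the state, without advancing time (a new reading comes with each control period).
- viewer.grab_frame(name): name is "scene" or "side" or "wrist"; returns a dict with "color" (480x640x3 uint8, red, green, blue), "intrinsics" (3x3 intrinsics, pixels), "distortion" ([k1, k2, p1, p2, k3] as OpenCV has them; the pictures are not rectified), "R" (3x3) and "t" (3): a world point X has camera coordinates R X + t; the wrist camera has in their place "tool_from_camera" (4x4, takes a point from camera to tool coordinates, whose origin is the TCP and whose axes are the flange's). Camera axes: x right, y down, z forward; pixel columns grow to the right and rows downward; lengths in m; the calibration is good to about 2 mm. A picture is of the moment at which its call begins: read the wrist's pose just before it. There is no depth.
- workorder.hand_in(): hands the job in, once; it reports no verdict.
Trained networks look in a picture, given as the dict that the camera call returned (one of the last four; its "shot" number tells which), for a name from the list of things; names that differ only in an ending like _2 or _b are one class to them, and where a whole thing is asked for, a point or a joint stands for the part that bears it (a point fixed in the world has none). Each returns a list of dicts, best first, with "confidence" (0 to 1); they miss things now and then, are a little off and sometimes report something else, mostly with a low value. They report only what shows in the picture. A call takes as long as a camera call. They do not tell look-alikes from the thing itself.
- trace(picture, thing): "pixels" (480x640 bool, what is visible of it) and "at" ([column, row] in pixels, amid what is visible of it).
The state is a dict: "t": time; "qpos": joint angles; "joint_velocities": joint speeds; "tau": joint torques, N m; "eef_pos": TCP position; "tcp_rot": TCP orientation; "wrist_force": force on the tool from outside, world axes, zero at the start; "moment": the same for the moment, N m; "width": finger opening in m.
Only numpy, scipy, OpenCV 4.12 (cv2) and the standard library are available. Lean on these libraries where they do the work, as an engineer would, in place of code of your own. Each camera call takes 0.05 s, during which the arm holds its last target.

TASK

A small brush-washing pot is wedged up inside the upturned clear big one. Carry the pair mouth-down from the wooden tray to the rubber drying mat and rap the big pot's rim smartly on the mat until the small pot drops out onto it. Then stand the big pot mouth-down on the mat too, set down and not dropped, with at least a finger's width between the two pots and the bowl, everything else left where it is.

Things in the scene. Friction and masses are not known exactly. Their poses are not given: they have to be found in the camera images.
- big_pot_c (a point): Centre (half-way up, on the axis) of the big pot: clear plastic with blue rim, band and foot ring, round, tapered, standing mouth-down; z up. 105 mm high (rim 52.5 mm below this point), about 0.2 kg. Outside 82 mm across at the rim, tapering evenly to 56 mm at 75 mm above the rim; the top 30 mm (its foot) is straight, 56 mm across: grip it there. Wall 3 mm.
- big_pot: The big pot again, origin at the centre of its mouth (underside). Four springy ribs inside it pinch the small pot: friction of about 5 to 8 N, 4 to 7 times its weight, so it stays in when the pair is carried, pushed or set down slowly. Once the small pot is free, raise the big pot straight up by more than 80 mm to clear it.
- small_pot_c (a point): Centre (half-way up, on the axis) of the small pot: orange-yellow plastic, same tapered shape, mouth-down, z up; 78 mm high, 62 mm across at the rim, 42 mm at the foot, about 0.12 kg. Wedged inside the big pot at the start, its rim 20 mm further in than the big rim, so that this point lies 6.5 mm above the big pot's centre.
- small_pot: The small pot again, origin at the centre of its mouth (underside). Each sharp knock of the big pot's rim on the mat slips it down: roughly 1 to 2 mm at 0.1 m/s, 5 mm at 0.2 m/s, more at 0.3 m/s, nothing below 0.05 m/s; after about 8 mm in all it falls free and stands on the mat under the big pot (its centre then 13.5 mm below the big pot's centre if both stand on the mat).
- mat: Dark green ribbed rubber drying mat, fixed, 220 mm along its x, 280 mm along its y, top face 8 mm above the table; origin at the centre of its underside. It lies to the left or the right of the robot's midline, turned a little.
- tray: Low dark wooden tray, fixed, 250 x 250 mm, floor 6 mm thick, lips 16 mm high; origin at the centre of its underside. The stuck pots, brush jar, ink bottle and inkstone stand in it, two by two, about 112 mm apart, in any arrangement.
- brush_jar_c (a point): Centre (50 mm up) of a white and blue porcelain jar, 72 mm across, 100 mm high, holding three brushes that rise to 190 mm above the tray's floor and lean out no further than the jar's rim. Leave alone.
- ink_bottle_c (a point): Centre (57.5 mm up) of a black ink bottle with a red cap, 54 mm across, 115 mm high. Leave alone.
- inkstone: Black inkstone, 76 mm (its x) by 94 mm (its y), 22 mm high; origin at the centre of its underside. Leave alone.
- bowl: White and blue porcelain bowl drying mouth-down on the mat, 91 mm across, 48 mm high; origin at the centre of its underside. Leave alone.
Not all that is in view belongs to the job. There is more than one size of the big_pot; the job needs the smaller.

How it is judged:
By the outcome, as a careful person would: the job done as asked, in the order asked, and still so for the second after the job is handed in, with the robot touching nothing.
It also fails if it takes over 48 s, if anything falls off the work surface, if the arm or the gripper's body presses on something with over 40 N, if the wrist force passes 120 N, or if a joint passes its speed limit or range.

## Working session

There is one attempt and no reset: what is moved stays moved. The work goes in short steps, Python scripts to look and compute and a tool call to move; the robot and the scene stay as the last step left them, time stands still between calls to the robot, and variables do not carry over. Pictures are saved under pics/ and viewed, and the job is handed in when it is done.

Besides the shell and the picture viewer there is one more tool, called after "Call:" by a JSON object that holds its "fn" and its "kwargs", one argument or row to a line. arm_command: Moves the arm, as the interface text tells. Its arguments: {"type":"object","properties":{"deltas":{"type":"array"},"squeeze":{"type":"number"}},"required":["deltas"]}

```bash
mkdir -p pics; cat > h.py <<'E'
import numpy as np, cv2
from rig import status, viewer, workorder, trace, arm
def save(p,name,crop=None,scale=1):
    im=p["color"][...,::-1]
    if crop: x0,y0,x1,y1=crop; im=im[y0:y1,x0:x1]
    if scale!=1: im=cv2.resize(im,None,fx=scale,fy=scale,interpolation=cv2.INTER_CUBIC)
    cv2.imwrite("pics/"+name,np.ascontiguousarray(im))
def ray(p,uv):
    K=np.array(p["intrinsics"]);D=np.array(p["distortion"])
    n=cv2.undistortPoints(np.array([[uv]],float),K,D)[0,0]
    R=np.array(p["R"]);t=np.array(p["t"])
    o=-R.T@t; d=R.T@np.array([n[0],n[1],1.]); return o,d/np.linalg.norm(d)
def onz(p,uv,z):
    o,d=ray(p,uv); return o+d*(z-o[2])/d[2]
def proj(p,X):
    R=np.array(p["R"],float);t=np.array(p["t"],float)
    q,_=cv2.projectPoints(np.array(X,float).reshape(-1,3),cv2.Rodrigues(R)[0],t,np.array(p["intrinsics"],float),np.array(p["distortion"],float)); return q.reshape(-1,2)
def tri(rs):
    A=np.zeros((3,3));b=np.zeros(3)
    for o,d in rs:
        P=np.eye(3)-np.outer(d,d);A+=P;b+=P@o
    x=np.linalg.solve(A,b); return x,[np.linalg.norm((np.eye(3)-np.outer(d,d))@(x-o))for o,d in rs]
E
python3 - <<'E'
from h import *
s=status.observe(); print(s["t"],s["eef_pos"],s["tcp_rot"],s["width"],arm.nose_length)
for n in("scene","side"):
    p=viewer.grab_frame(n); save(p,n+"0.png")
    R=np.array(p["R"]);print(n,-R.T@np.array(p["t"]))
    for th in("big_pot_c","big_pot","small_pot_c","small_pot","brush_jar_c","ink_bottle_c","inkstone","bowl","mat","tray"):
        for r in trace(p,th)[:3]:
            m=r["pixels"]; ys,xs=np.nonzero(m); print(th,round(r["confidence"],2),np.round(r["at"],1),xs.min() if len(xs) else 0,xs.max() if len(xs) else 0,ys.min() if len(xs) else 0,ys.max() if len(xs) else 0)
E
```

```text
0.0 [ 6.74891176e-01 -1.39997602e-05  3.01988072e-01] [-4.35195359e-04  7.07121968e-01  7.07091342e-01 -4.07648276e-04] 0.09313232824316611 0.0841
scene [ 0.7716943  -0.48806304  0.60045718]
big_pot_c 0.94 [232.6 234. ] 204 268 180 278
big_pot_c 0.74 [388.1 228.3] 365 406 192 257
big_pot 0.94 [232.6 234. ] 204 268 180 278
big_pot 0.74 [388.1 228.3] 365 406 192 257
brush_jar_c 0.77 [345.3 196.4] 328 366 144 229
ink_bottle_c 0.95 [381.2 176.7] 370 395 151 198
ink_bottle_c 0.55 [346.2 194. ] 329 366 143 230
inkstone 0.86 [421.5 213.9] 404 447 194 238
bowl 0.8 [286.8 330.1] 259 313 304 357
mat 0.61 [300.9 368. ] 189 393 269 463
tray 0.67 [367.3 231.6] 300 466 172 281
side [ 0.37882282 -0.84570004  0.55145367]
big_pot_c 0.95 [351.4 226.6] 334 373 192 252
big_pot_c 0.89 [239.7 277.8] 209 277 217 324
big_pot 0.95 [351.4 226.6] 334 373 192 252
big_pot 0.89 [239.7 277.8] 209 277 217 324
small_pot_c 0.5 [313.7 189.5] 298 322 169 215
small_pot 0.5 [313.7 189.5] 298 322 169 215
brush_jar_c 0.65 [303.9 215. ] 285 321 163 249
ink_bottle_c 0.58 [314.7 190.4] 298 322 169 210
inkstone 0.68 [369.  214.5] 367 374 204 228
bowl 0.69 [358.4 320.5] 329 384 295 343
bowl 0.31 [384.3 349.8] 297 476 277 405
mat 0.66 [385.7 350.2] 296 476 277 406
tray 0.8 [332.7 242.2] 264 389 202 263
```

View pics/scene0.png

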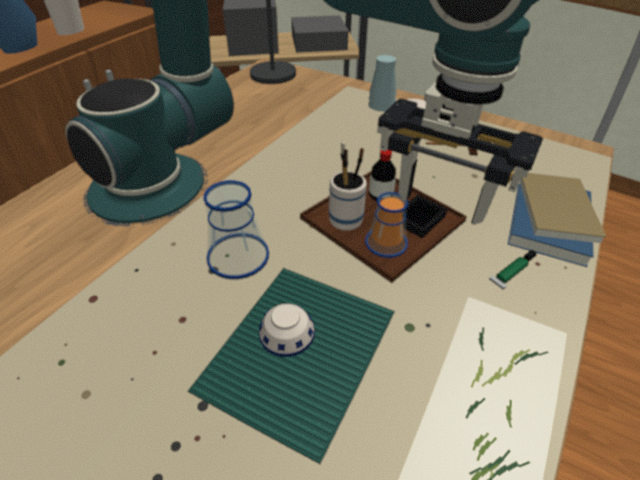

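View pics/side0.png

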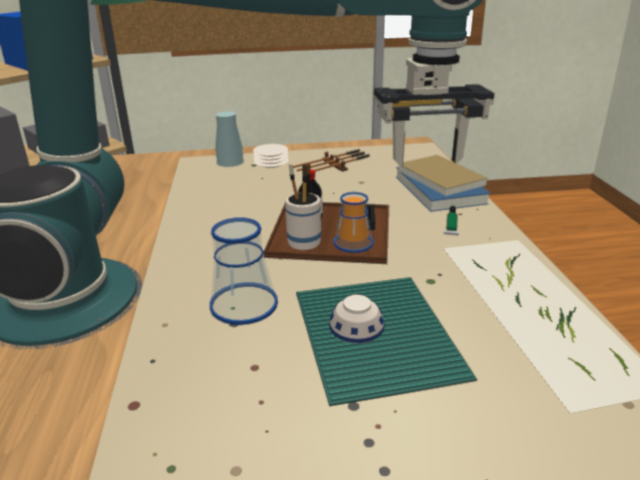

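Candidates for the big pot: the pot holding the orange one in the tray (scene 388,228; side 351,226) and the empty, larger clear pot (scene 233,234; side 240,278). The choice is the one in the tray with the orange inside. I'll take a close crop and measure.

```bash
cat >> h.py <<'E'
from scipy.optimize import minimize
def sil(p,x,y,prof,z0):
    a=np.linspace(0,2*np.pi,60,endpoint=False)
    P=np.concatenate([np.c_[x+r*np.cos(a),y+r*np.sin(a),np.full(60,z0+z)] for z,r in prof])
    q=proj(p,P); h=cv2.convexHull(q.astype(np.float32))
    m=np.zeros((480,640),np.uint8); cv2.fillConvexPoly(m,np.round(h*16).astype(np.int32),1,shift=4); return m>0
PROF={"big_pot":[(0,.041),(.075,.028),(.105,.028)],"bowl":[(0,.0455),(.048,.025)],"brush_jar_c":[(0,.036),(.1,.036)],"ink_bottle_c":[(0,.027),(.115,.012)],"small_pot":[(0,.031),(.056,.021),(.078,.021)]}
def fit(items,prof,z0,x0):
    def c(v):
        s=0
        for p,m in items:
            q=sil(p,v[0],v[1],prof,z0); s-= (q&m).sum()/max(1,(q|m).sum())
        return s
    r=minimize(c,x0,method="Nelder-Mead",options=dict(initial_simplex=[x0,[x0[0]+.02,x0[1]],[x0[0],x0[1]+.02]],xatol=2e-4)); return r.x,-r.fun/len(items)
E
python3 - <<'E'
from h import *
P={n:viewer.grab_frame(n) for n in("scene","side")}
save(P["scene"],"crop1.png",(290,130,480,290),4)
pick={"big_pot":(388,228,351,226),"bowl":(287,330,358,320),"brush_jar_c":(346,196,304,215),"ink_bottle_c":(381,177,315,190)}
def get(n,th,c):
    L=[r for r in trace(P[n],th) if np.hypot(r["at"][0]-c[0],r["at"][1]-c[1])<15]; return L[0]["pixels"] if L else None
for th,c in pick.items():
    ms={n:get(n,th,c[2*i:2*i+2]) for i,n in enumerate(P)}
    z0=.008 if th=="bowl" else .006
    g=onz(P["scene"],c[:2],z0+.03)[:2]
    it=[(P[n],m) for n,m in ms.items() if m is not None]
    print(th,*[np.round(np.r_[fit([i],PROF[th],z0,g)],4) for i in it] if 0 else [ [np.round(a,4) for a in fit([i],PROF[th],z0,g)] for i in it], [np.round(a,4) for a in fit(it,PROF[th],z0,g)])
for n,p in P.items():
  for th in("mat","tray"):
    m=[r["pixels"] for r in trace(p,th)][0].astype(np.uint8)
    cs=cv2.findContours(m,cv2.RETR_EXTERNAL,cv2.CHAIN_APPROX_NONE)[0]; c=max(cs,key=cv2.contourArea)
    z=.008 if th=="mat" else .016
    W=np.array([onz(p,q,z)[:2] for q in c[:,0].astype(float)])
    (cx,s,a)=cv2.minAreaRect((W*1000).astype(np.float32)); print(n,th,np.round(cx,1),np.round(s,1),round(a,1))
    print(np.round(cv2.boxPoints((cx,s,a))).tolist())
E
```

```text
big_pot [array([0.565 , 0.1094]), np.float64(0.9145)] [array([0.5665, 0.1108]), np.float64(0.931)] [array([0.5664, 0.1108]), np.float64(0.9228)]
bowl [array([ 0.5183, -0.1668]), np.float64(0.9469)] [array([ 0.5211, -0.1656]), np.float64(0.9176)] [array([ 0.5191, -0.1671]), np.float64(0.9191)]
brush_jar_c [array([0.4635, 0.134 ]), np.float64(0.8269)] [array([0.4662, 0.1395]), np.float64(0.8196)] [array([0.465 , 0.1329]), np.float64(0.8123)]
ink_bottle_c [array([0.4858, 0.255 ]), np.float64(0.7595)] [array([0.5184, 0.3115]), np.float64(0.2573)] [array([0.4908, 0.2442]), np.float64(0.4586)]
scene mat [460.1 324.6] [ 58.8 217.2] 22.9
[[391.0, 413.0], [475.0, 213.0], [529.0, 236.0], [445.0, 436.0]]
scene tray [532.2 168.1] [262.8 254.6] 74.8
[[375.0, 75.0], [621.0, 8.0], [690.0, 261.0], [444.0, 328.0]]
side mat [ 550.6 -184.9] [219.8 283.5] 4.1
[[431.0, -51.0], [451.0, -334.0], [670.0, -318.0], [650.0, -36.0]]
side tray [526.3 164.7] [275.8 251.4] 76.1
[[371.0, 61.0], [615.0, 1.0], [681.0, 268.0], [437.0, 329.0]]
```

View pics/crop1.png

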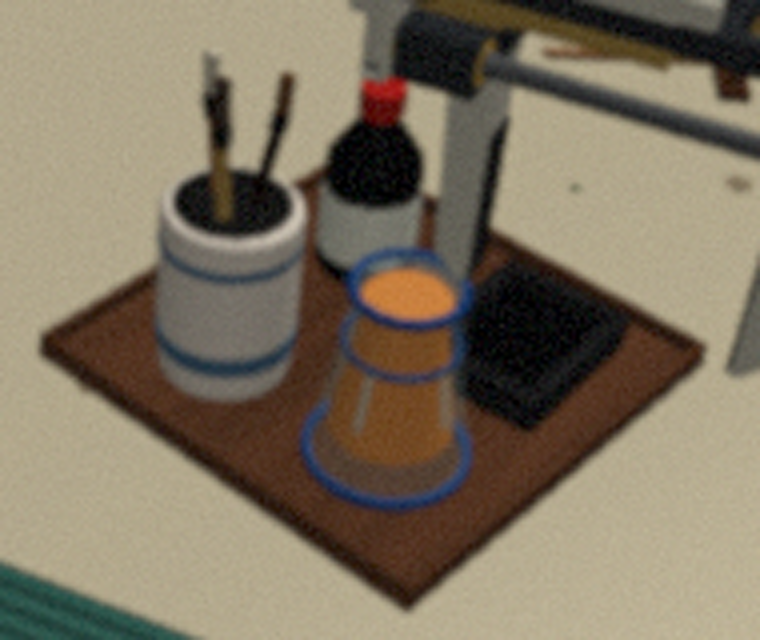

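The crop confirms it: the clear pot with the orange pot inside stands at the tray's near corner (crop 400,400), with the brush jar left, the ink bottle behind and the inkstone right. Next I check the mat, the decoy's position and which grasp direction misses the brushes.

```bash
python3 - <<'E'
from h import *
P={n:viewer.grab_frame(n) for n in("scene","side")}
it=[]
for n,c in(("scene",(233,234)),("side",(240,278))):
    it+=[(P[n],r["pixels"]) for r in trace(P[n],"big_pot") if np.hypot(r["at"][0]-c[0],r["at"][1]-c[1])<15][:1]
def c(v):
    s=0
    pr=[(0,v[2]),(v[3]*.714,v[2]*.683),(v[3],v[2]*.683)]
    for p,m in it:
        q=sil(p,v[0],v[1],pr,0); s-=(q&m).sum()/(q|m).sum()
    return s
g=onz(P["scene"],(238,255),0)
r=minimize(c,[g[0],g[1],.05,.13],method="Nelder-Mead",options=dict(initial_simplex=[[g[0],g[1],.05,.13],[g[0]+.02,g[1],.05,.13],[g[0],g[1]+.02,.05,.13],[g[0],g[1],.06,.13],[g[0],g[1],.05,.16]]));print("decoy",np.round(r.x,4),r.fun/2)
# overlay
M=np.array([.5506,-.1849]);a=np.radians(4.1);ex=np.array([np.cos(a),np.sin(a)]);ey=np.array([-ex[1],ex[0]])
def w(mx,my): return M+mx*ex+my*ey
print("small",w(-.055,-.088),"big",w(.05,-.08))
for n,p in P.items():
    im=p["color"].copy()
    def circ(x,y,z,R,col):
        t=np.linspace(0,6.28,60); q=proj(p,np.c_[x+R*np.cos(t),y+R*np.sin(t),np.full(60,z)]);cv2.polylines(im,[np.round(q).astype(int)],True,col,1)
    circ(.5664,.1108,.006,.041,(255,0,0));circ(.5664,.1108,.111,.028,(255,0,0));circ(.5191,-.1671,.008,.0455,(255,0,0))
    circ(*w(-.055,-.088),.008,.041,(255,255,0));circ(*w(.05,-.08),.008,.041,(255,0,255))
    q=proj(p,[[*w(x,y),.008] for x,y in((-.11,-.14),(.11,-.14),(.11,.14),(-.11,.14))]);cv2.polylines(im,[np.round(q).astype(int)],True,(255,255,255),1)
    cv2.imwrite(f"pics/ov_{n}.png",cv2.resize(im[130:,100:500,::-1],None,fx=1.6,fy=1.6))
E
```

```text
decoy [ 0.3366 -0.0691  0.0559  0.1536] -0.9573582250451389
small [ 0.50203253 -0.27660715] big [ 0.60619183 -0.26112039]
```

View pics/ov_scene.png

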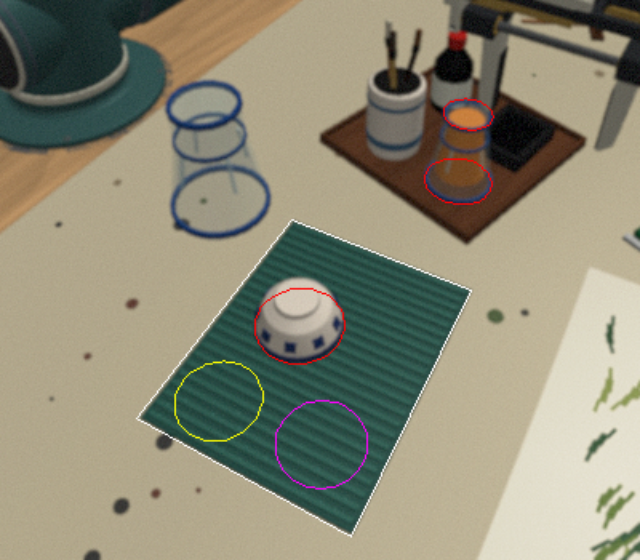

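View pics/ov_side.png

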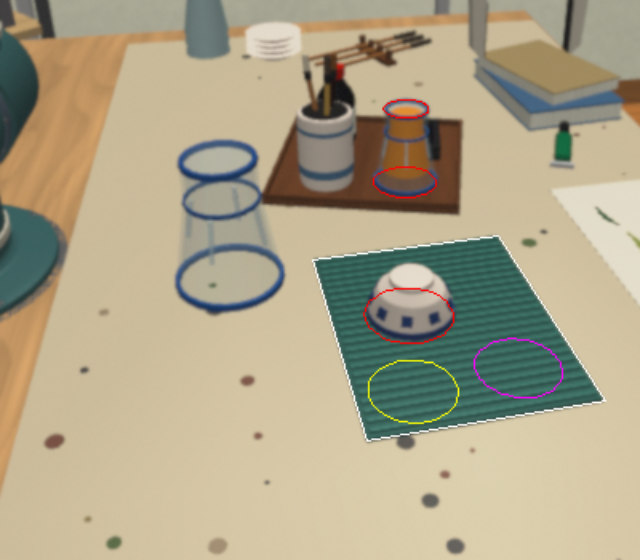

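Call:
{"fn": "arm_command", "kwargs": {
  "deltas": [
    {"grip": 1, "slide": [18.5, -18, 0], "spin": 0},
    {"grip": 1, "slide": [18.5, -18, 0], "spin": 0},
    {"grip": 1, "slide": [18.5, -18, 0], "spin": 0},
    {"grip": 1, "slide": [18.5, -18, 0], "spin": 0},
    {"grip": 1, "slide": [18.5, -18, 0], "spin": 0},
    {"grip": 1, "slide": [18.5, -18, 0], "spin": 0},
    {"grip": 1, "slide": [0, 0, 0], "spin": -10},
    {"grip": 1, "slide": [0, 0, 0], "spin": -10},
    {"grip": 1, "slide": [0, 0, 0], "spin": -10},
    {"grip": 1, "slide": [0, 0, 0], "spin": -10},
    {"grip": 1, "slide": [0, 0, 0], "spin": -10},
    {"grip": 1, "slide": [0, 0, 0], "spin": -10},
    {"grip": 1, "slide": [0, 0, 0], "spin": -10},
    {"grip": 1, "slide": [0, 0, 0], "spin": -5},
    {"grip": 1, "slide": [0, 0, 0], "spin": 0}
  ],
  "squeeze": 40
}}

```text
t: 3.88
eef_pos: [0.5665, 0.1116, 0.3028]
tcp_rot: [0.0, 0.131, 0.991, 0.0]
wrist_force: [0.2, -1.2, -0.5]
width: 0.0929
```

```bash
cat >> h.py <<'E'
from scipy.spatial.transform import Rotation as Ro
def TR(s): q=s["tcp_rot"]; return Ro.from_quat([q[1],q[2],q[3],q[0]]).as_matrix()
def st():
    s=status.observe(); R=TR(s); print("t",round(s["t"],2),"tcp",np.round(s["eef_pos"],4),"w",round(s["width"],4),"F",np.round(s["wrist_force"],1),"yaw",round(np.degrees(np.arctan2(R[1,1],R[0,1])),1),"z",np.round(R[:,2],3)); return s
def slide(s,target): return np.round(TR(s).T@(np.array(target)-np.array(s["eef_pos"]))*1000,1)
def wristcam(s,p):
    T=np.array(p["tool_from_camera"]);R=TR(s)
    Rw=R@T[:3,:3];t=R@T[:3,3]+np.array(s["eef_pos"])
    p["R"]=Rw.T;p["t"]=-Rw.T@t; return p
E
python3 - <<'E'
from h import *
s=st(); p=viewer.grab_frame("wrist"); wristcam(s,p); save(p,"w1.png")
L=trace(p,"big_pot")
for r in L:
    print(r["confidence"],r["at"]); print(fit([(p,r["pixels"])],PROF["big_pot"],.006,np.array([.566,.111])))
print(proj(p,[[.5664,.1108,.111]]))
print(slide(s,[.5664,.1108,.161]))
E
```

```text
t 3.88 tcp [0.5665 0.1116 0.3028] w 0.0929 F [ 0.2 -1.2 -0.5] yaw 75.0 z [ 0.  0. -1.]
0.85 [321.4, 215.7]
(array([0.56747757, 0.10967885]), np.float64(0.9766882047383758))
0.67 [61.0, 34.0]
(array([0.566, 0.111]), np.float64(-0.0))
[[320.7484501  237.57987018]]
[-1.000e-01 -8.000e-01  1.418e+02]
```

View pics/w1.png

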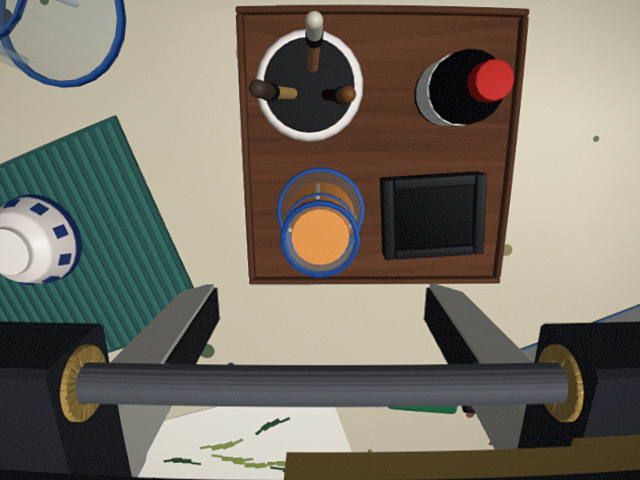

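```bash
python3 - <<'E'
from h import *
p=viewer.grab_frame("wrist");print(np.round(p["tool_from_camera"],3))
s=st();print(slide(s,[.567,.1102,.161]))
E
```

```text
[[-0.    -0.962 -0.272  0.074]
 [ 1.    -0.001  0.    -0.   ]
 [-0.    -0.272  0.962 -0.082]
 [ 0.     0.     0.     1.   ]]
t 4.03 tcp [0.5668 0.1113 0.3028] w 0.0926 F [ 0.2  0.  -0.5] yaw 74.9 z [ 0.  0. -1.]
[ -0.5  -1.  141.8]
```

Wrist view: the orange foot is at (320,237), centred between the fingers. The brushes stand clear toward the top, and the camera passes 40 mm or more above them. I'll go down and grip.

Call:
{"fn": "arm_command", "kwargs": {
  "deltas": [
    {"grip": 1, "slide": [-0.5, -1, 20], "spin": 0},
    {"grip": 1, "slide": [0, 0, 25], "spin": 0},
    {"grip": 1, "slide": [0, 0, 25], "spin": 0},
    {"grip": 1, "slide": [0, 0, 25], "spin": 0},
    {"grip": 1, "slide": [0, 0, 20], "spin": 0},
    {"grip": 1, "slide": [0, 0, 15], "spin": 0},
    {"grip": 1, "slide": [0, 0, 12], "spin": 0},
    {"grip": 1, "slide": [0, 0, 0], "spin": 0},
    {"grip": -1, "slide": [0, 0, 0], "spin": 0},
    {"grip": -1, "slide": [0, 0, 0], "spin": 0},
    {"grip": -1, "slide": [0, 0, 0], "spin": 0},
    {"grip": -1, "slide": [0, 0, 0], "spin": 0},
    {"grip": -1, "slide": [0, 0, 0], "spin": 0},
    {"grip": -1, "slide": [0, 0, 0], "spin": 0}
  ],
  "squeeze": 40
}}

```text
t: 5.78
eef_pos: [0.5673, 0.1099, 0.1609]
tcp_rot: [0.0, 0.131, 0.991, 0.0]
wrist_force: [1.0, 0.3, 0.5]
width: 0.0553
```

Call:
{"fn": "arm_command", "kwargs": {
  "deltas": [
    {"grip": -1, "slide": [0, 0, -10], "spin": 0},
    {"grip": -1, "slide": [0, 0, -15], "spin": 0},
    {"grip": -1, "slide": [0, 0, -20], "spin": 0},
    {"grip": -1, "slide": [0, 0, -20], "spin": 0},
    {"grip": -1, "slide": [0, 0, -15], "spin": 0},
    {"grip": -1, "slide": [0, 0, -10], "spin": 0},
    {"grip": -1, "slide": [0, 0, 0], "spin": 0},
    {"grip": -1, "slide": [0, 0, 0], "spin": 0}
  ]
}}

```text
t: 6.78
eef_pos: [0.5671, 0.1099, 0.25]
tcp_rot: [-0.0, 0.131, 0.991, -0.0]
wrist_force: [0.2, 0.0, -3.1]
width: 0.0552
```

```bash
python3 - <<'E'
from h import *
s=st(); p=viewer.grab_frame("side"); save(p,"s2.png",(180,80,500,320),2.5)
M=np.array([.5506,-.1849]);a=np.radians(4.1);ex=np.array([np.cos(a),np.sin(a)]);ey=np.array([-ex[1],ex[0]])
T=M-.055*ex-.090*ey; print(T,slide(s,[*T,s["eef_pos"][2]]))
E
```

```text
t 6.78 tcp [0.5671 0.1099 0.25  ] w 0.0552 F [ 0.2  0.  -3.1] yaw 75.0 z [-0.001 -0.    -1.   ]
[ 0.50217553 -0.27860203] [-3.79e+01 -3.92e+02  1.00e-01]
```

View pics/s2.png

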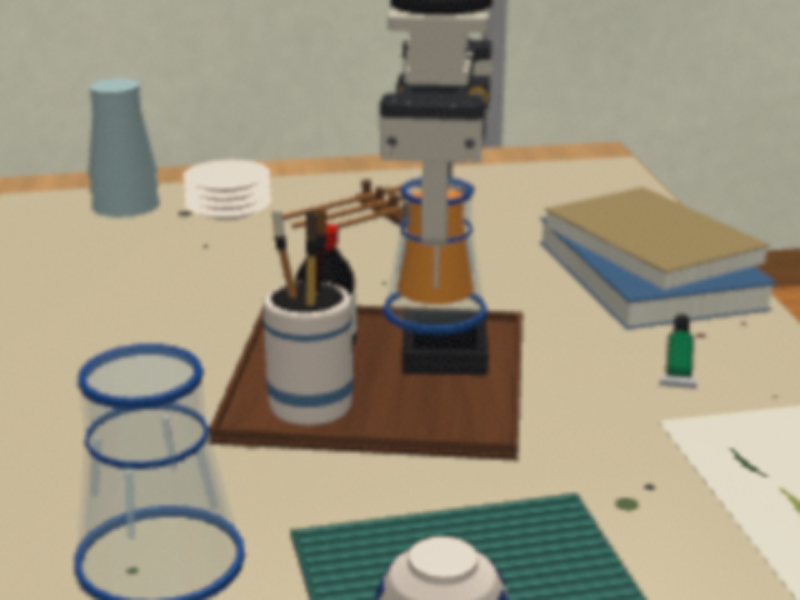

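The pair hangs in the gripper with the orange pot still inside (crop 435,240), and the neighbours are undisturbed. I'll carry it over.

Call:
{"fn": "arm_command", "kwargs": {
  "deltas": [
    {"grip": -1, "slide": [-1.2, -12, 0], "spin": 0},
    {"grip": -1, "slide": [-2, -20, 0], "spin": 0},
    {"grip": -1, "slide": [-3, -30, 0], "spin": 0},
    {"grip": -1, "slide": [-3.4, -35, 0], "spin": 0},
    {"grip": -1, "slide": [-3.9, -40, 0], "spin": 0},
    {"grip": -1, "slide": [-3.9, -40, 0], "spin": 0},
    {"grip": -1, "slide": [-3.9, -40, 0], "spin": 0},
    {"grip": -1, "slide": [-3.9, -40, 0], "spin": 0},
    {"grip": -1, "slide": [-3.9, -40, 0], "spin": 0},
    {"grip": -1, "slide": [-3.4, -35, 0], "spin": 0},
    {"grip": -1, "slide": [-2.4, -25, 0], "spin": 0},
    {"grip": -1, "slide": [-2, -20, 0], "spin": 0},
    {"grip": -1, "slide": [-1.1, -15, 0], "spin": 0},
    {"grip": -1, "slide": [0, 0, 0], "spin": 0}
  ]
}}

```text
t: 8.57
eef_pos: [0.5022, -0.2793, 0.2506]
tcp_rot: [-0.0, 0.131, 0.991, 0.0]
wrist_force: [0.5, -0.2, -3.8]
width: 0.0553
```

```bash
python3 - <<'E'
from h import *
s=st(); print(slide(s,[.5022,-.2786,.163]))
p=viewer.grab_frame("side"); save(p,"s3.png",(180,130,500,420),2.0)
E
```

```text
t 8.57 tcp [ 0.5022 -0.2793  0.2506] w 0.0553 F [ 0.5 -0.2 -3.8] yaw 74.9 z [-0.  0. -1.]
[ 0.1  0.7 87.6]
```

View pics/s3.png

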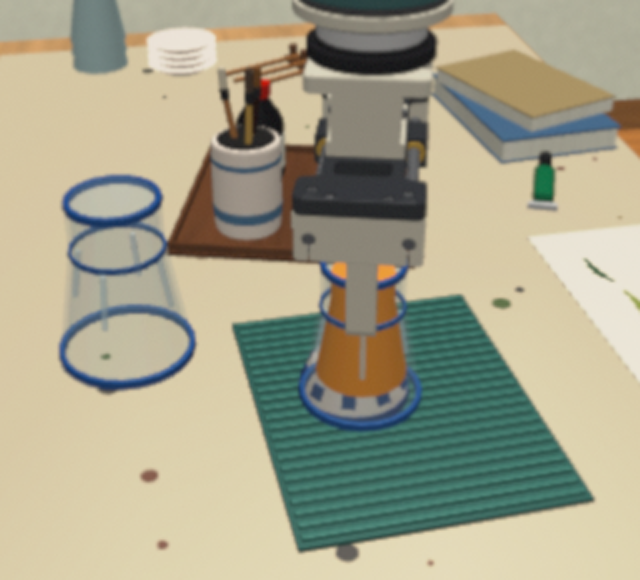

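Call:
{"fn": "arm_command", "kwargs": {
  "deltas": [
    {"grip": -1, "slide": [0, 0.7, 20], "spin": 0},
    {"grip": -1, "slide": [0, 0, 20], "spin": 0},
    {"grip": -1, "slide": [0, 0, 7], "spin": 0},
    {"grip": -1, "slide": [0, 0, 0], "spin": 0},
    {"grip": -1, "slide": [0, 0, 21], "spin": 0},
    {"grip": -1, "slide": [0, 0, 22], "spin": 0},
    {"grip": -1, "slide": [0, 0, 0], "spin": 0}
  ],
  "squeeze": 50
}}

```text
t: 9.5
eef_pos: [0.5026, -0.2778, 0.1595]
tcp_rot: [-0.0, 0.131, 0.991, 0.0]
wrist_force: [-0.5, -0.6, -2.7]
width: 0.0562
```

```bash
python3 - <<'E'
from h import *
s=st(); p=viewer.grab_frame("side"); save(p,"s4.png",(280,200,480,420),3)
E
```

```text
t 9.5 tcp [ 0.5026 -0.2778  0.1595] w 0.0562 F [-0.5 -0.6 -2.7] yaw 75.0 z [-0.  0. -1.]
```

View pics/s4.png

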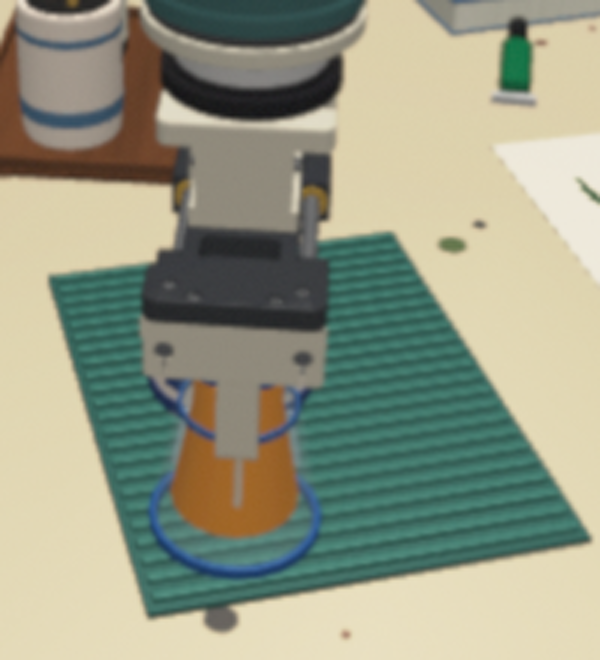

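```bash
cat >> h.py <<'E'
def depth(p,x,y,zr,lim=None):
    # height of orange lower rim above big rim height zr; column through axis
    hsv=cv2.cvtColor(p["color"],cv2.COLOR_RGB2HSV)
    m=(hsv[...,0]>8)&(hsv[...,0]<24)&(hsv[...,1]>140)&(hsv[...,2]>80)
    q=proj(p,[[x,y,zr+.03]])[0]; c=int(round(q[0]))
    rows=[]
    for cc in range(c-20,c+21):
        y0=int(proj(p,[[x,y,zr+.05]])[0,1]);col=np.nonzero(m[y0:y0+80,cc])[0]
        if len(col): rows.append((cc,y0+col.max()))
    bot=max(r[1] for r in rows)
    t=np.linspace(0,2*np.pi,180)
    best=min(np.linspace(-.01,.04,501),key=lambda h:abs(proj(p,np.c_[x+.031*np.cos(t),y+.031*np.sin(t),np.full(180,zr+h)])[:,1].max()-bot))
    t2=proj(p,np.c_[x+.041*np.cos(t),y+.041*np.sin(t),np.full(180,zr)])[:,1].max()
    print("orange rim above big rim mm",best*1000,"bot row",bot,"pred big rim row",round(t2,1))
E
python3 - <<'E'
from h import *
s=st()
for n in("scene","side"):
    p=viewer.grab_frame(n); depth(p,.5026,-.2778,.008); 
save(viewer.grab_frame("scene"),"c4.png",(170,280,370,460),3)
E
```

```text
t 9.55 tcp [ 0.5025 -0.2778  0.1598] w 0.0561 F [ 0.2  0.2 -2.7] yaw 75.0 z [-0.  0. -1.]
orange rim above big rim mm 26.500000000000004 bot row 391 pred big rim row 406.3
orange rim above big rim mm 23.1 bot row 377 pred big rim row 394.4
```

View pics/c4.png

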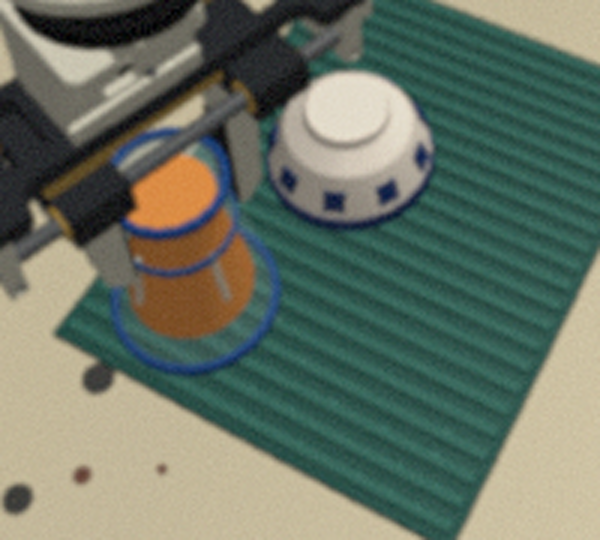

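Call:
{"fn": "arm_command", "kwargs": {
  "deltas": [
    {"grip": -1, "slide": [0, 0, 1.5], "spin": 0},
    {"grip": -1, "slide": [0, 0, 0], "spin": 0}
  ],
  "squeeze": 60
}}

```text
t: 9.95
eef_pos: [0.5026, -0.2779, 0.1591]
tcp_rot: [-0.0, 0.131, 0.991, 0.0]
wrist_force: [0.5, 0.3, -3.0]
width: 0.0556
```

Call:
{"fn": "arm_command", "kwargs": {
  "deltas": [
    {"grip": -1, "slide": [0, 0, 1.5], "spin": 0},
    {"grip": -1, "slide": [0, 0, 0], "spin": 0}
  ]
}}

```text
t: 10.2
eef_pos: [0.5027, -0.2779, 0.1587]
tcp_rot: [0.0, 0.131, 0.991, -0.0]
wrist_force: [-4.8, 3.8, 7.0]
width: 0.0562
```

Call:
{"fn": "arm_command", "kwargs": {
  "deltas": [
    {"grip": -1, "slide": [0, 0, -24], "spin": 0},
    {"grip": -1, "slide": [0, 0, -25], "spin": 0},
    {"grip": -1, "slide": [0, 0, 0], "spin": 0},
    {"grip": -1, "slide": [0, 0, 24], "spin": 0},
    {"grip": -1, "slide": [0, 0, 25], "spin": 0},
    {"grip": -1, "slide": [0, 0, 0], "spin": 0}
  ]
}}

```text
t: 10.95
eef_pos: [0.5024, -0.2776, 0.1556]
tcp_rot: [-0.001, 0.13, 0.991, 0.0]
wrist_force: [-0.7, 0.6, -1.5]
width: 0.0574
```

```bash
python3 - <<'E'
from h import *
s=st()
for n in("scene","side"):
    p=viewer.grab_frame(n); depth(p,.5026,-.2778,.008); 
    if n=="scene": save(p,"c5.png",(170,280,370,460),3)
E
```

```text
t 10.95 tcp [ 0.5024 -0.2776  0.1556] w 0.0574 F [-0.7  0.6 -1.5] yaw 75.0 z [-0.001  0.001 -1.   ]
orange rim above big rim mm 14.6 bot row 395 pred big rim row 406.3
orange rim above big rim mm 6.1 bot row 386 pred big rim row 394.4
```

View pics/c5.png

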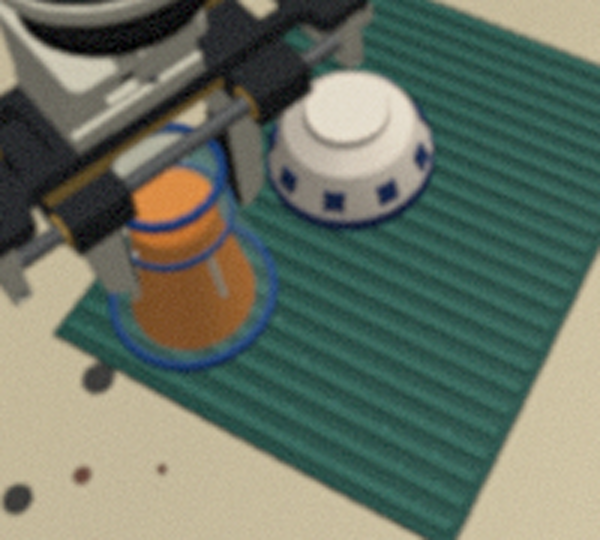

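Force reads about 1.3 N lighter and the orange pot has dropped to the mat, so it looks free. The big pot crept up in the fingers, so I'll seat it and re-grip at the proper height.

Call:
{"fn": "arm_command", "kwargs": {
  "deltas": [
    {"grip": -1, "slide": [0, 0, 1], "spin": 0},
    {"grip": -1, "slide": [0, 0, 1], "spin": 0},
    {"grip": -1, "slide": [0, 0, 0], "spin": 0}
  ],
  "squeeze": 40
}}

```text
t: 11.42
eef_pos: [0.5026, -0.2779, 0.1557]
tcp_rot: [-0.0, 0.131, 0.991, 0.0]
wrist_force: [0.0, 0.1, -1.9]
width: 0.058
```

Call:
{"fn": "arm_command", "kwargs": {
  "deltas": [
    {"grip": -1, "slide": [0, 0, 1], "spin": 0},
    {"grip": -1, "slide": [0, 0, 1], "spin": 0},
    {"grip": -1, "slide": [0, 0, 0], "spin": 0}
  ]
}}

```text
t: 11.8
eef_pos: [0.5029, -0.278, 0.1541]
tcp_rot: [0.0, 0.131, 0.991, -0.0]
wrist_force: [2.5, 0.7, 0.8]
width: 0.0579
```

Call:
{"fn": "arm_command", "kwargs": {
  "deltas": [
    {"grip": -1, "slide": [0, 0, 0.5], "spin": 0},
    {"grip": -0.1, "slide": [0, 0, 0], "spin": 0},
    {"grip": 0.5, "slide": [0, 0, 0], "spin": 0},
    {"grip": 0.5, "slide": [0, 0, -4], "spin": 0},
    {"grip": 0.5, "slide": [0, 0, -5], "spin": 0},
    {"grip": 0.5, "slide": [0, 0, 0], "spin": 0},
    {"grip": -1, "slide": [0, 0, 0], "spin": 0},
    {"grip": -1, "slide": [0, 0, 0], "spin": 0},
    {"grip": -1, "slide": [0, 0, 0], "spin": 0},
    {"grip": -1, "slide": [0, 0, 0], "spin": 0}
  ],
  "squeeze": 30
}}

```text
t: 13.05
eef_pos: [0.5026, -0.2779, 0.1621]
tcp_rot: [-0.0, 0.131, 0.991, 0.0]
wrist_force: [-0.7, -0.6, -1.8]
width: 0.0553
```

```bash
python3 - <<'E'
from h import *
s=st()
for n in("scene","side"):
    p=viewer.grab_frame(n); depth(p,.5026,-.2778,.008); 
    if n=="scene": save(p,"c6.png",(170,280,370,460),3)
E
```

```text
t 13.05 tcp [ 0.5026 -0.2779  0.1621] w 0.0553 F [-0.7 -0.6 -1.8] yaw 75.0 z [-0.  0. -1.]
orange rim above big rim mm 11.500000000000002 bot row 396 pred big rim row 406.3
orange rim above big rim mm 6.1 bot row 386 pred big rim row 394.4
```

View pics/c6.png

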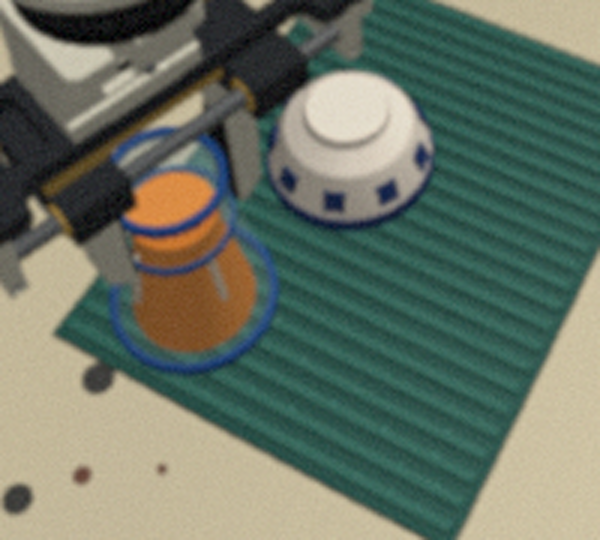

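Call:
{"fn": "arm_command", "kwargs": {
  "deltas": [
    {"grip": -1, "slide": [0, 0, -5], "spin": 0},
    {"grip": -1, "slide": [0, 0, -8], "spin": 0},
    {"grip": -1, "slide": [0, 0, -8], "spin": 0},
    {"grip": -1, "slide": [0, 0, -8], "spin": 0},
    {"grip": -1, "slide": [0, 0, 0], "spin": 0}
  ],
  "squeeze": 40
}}

```text
t: 13.78
eef_pos: [0.5029, -0.278, 0.1922]
tcp_rot: [0.001, 0.131, 0.991, -0.0]
wrist_force: [0.1, -0.1, -2.2]
width: 0.0546
```

```bash
python3 - <<'E'
from h import *
s=st()
p=viewer.grab_frame("scene"); save(p,"c7.png",(170,250,370,430),3)
E
```

```text
t 13.78 tcp [ 0.5029 -0.278   0.1922] w 0.0546 F [ 0.1 -0.1 -2.2] yaw 75.0 z [ 0.001 -0.001 -1.   ]
```

View pics/c7.png

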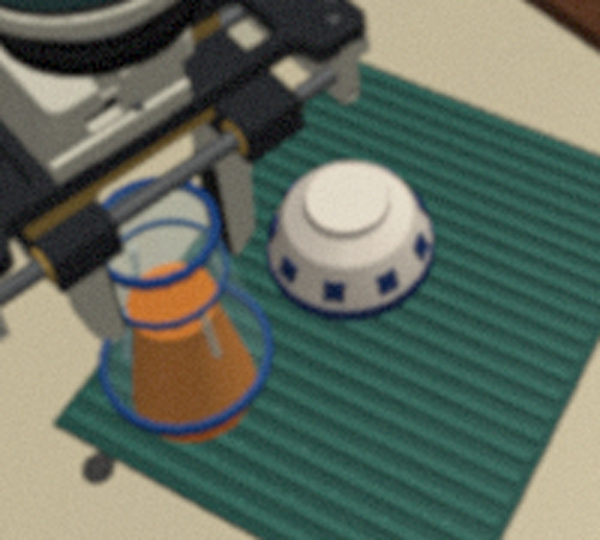

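The small pot stays on the mat while the big one rises, so it is free. I'll keep raising it, 75 mm more.

Call:
{"fn": "arm_command", "kwargs": {
  "deltas": [
    {"grip": -1, "slide": [0, 0, -10], "spin": 0},
    {"grip": -1, "slide": [0, 0, -15], "spin": 0},
    {"grip": -1, "slide": [0, 0, -15], "spin": 0},
    {"grip": -1, "slide": [0, 0, -15], "spin": 0},
    {"grip": -1, "slide": [0, 0, -10], "spin": 0},
    {"grip": -1, "slide": [0, 0, -10], "spin": 0},
    {"grip": -1, "slide": [0, 0, 0], "spin": 0}
  ]
}}

```text
t: 14.7
eef_pos: [0.5028, -0.278, 0.267]
tcp_rot: [0.0, 0.131, 0.991, -0.0]
wrist_force: [0.5, 0.2, -1.6]
width: 0.0555
```

```bash
python3 - <<'E'
from h import *
s=st()
M=np.array([.5506,-.1849]);a=np.radians(4.1);ex=np.array([np.cos(a),np.sin(a)]);ey=np.array([-ex[1],ex[0]])
it=[]
for n in("scene","side"):
    p=viewer.grab_frame(n)
    for r in trace(p,"small_pot")[:2]:
        f=fit([(p,r["pixels"])],PROF["small_pot"],.008,np.array([.5026,-.278])); print(n,round(r["confidence"],2),r["at"],f, (f[0]-M)@ex,(f[0]-M)@ey)
    save(p,"c8%s.png"%n,(150,150,470,430),2)
B=M+.055*ex-.078*ey
print(B,slide(s,[*B,s["eef_pos"][2]]))
E
```

```text
t 14.7 tcp [ 0.5028 -0.278   0.267 ] w 0.0555 F [ 0.5  0.2 -1.6] yaw 75.0 z [ 0.001 -0.    -1.   ]
scene 0.73 [236.9, 375.1] (array([ 0.49885657, -0.27621738]), np.float64(0.543509272467903)) -0.05813996598375011 -0.08738415847954874
side 0.88 [357.4, 364.4] (array([ 0.49987199, -0.2739618 ]), np.float64(0.7874251497005988)) -0.056965877443892 -0.08520694744844051
[ 0.61103604 -0.25876802] [-99.6  46.6   0.1]
```

View pics/c8side.png

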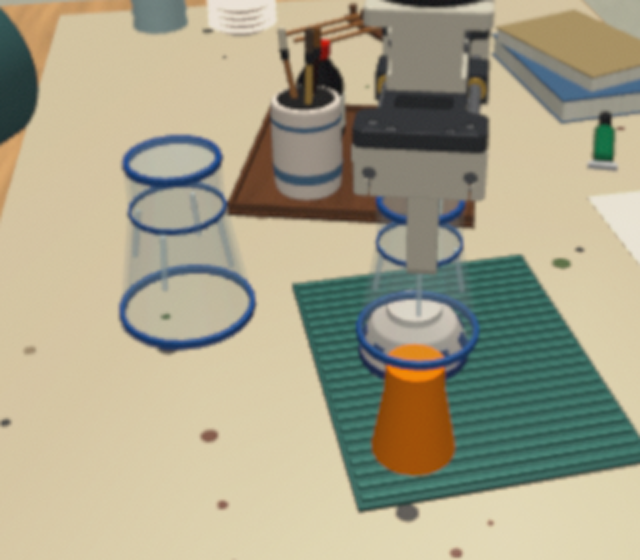

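View pics/c8scene.png

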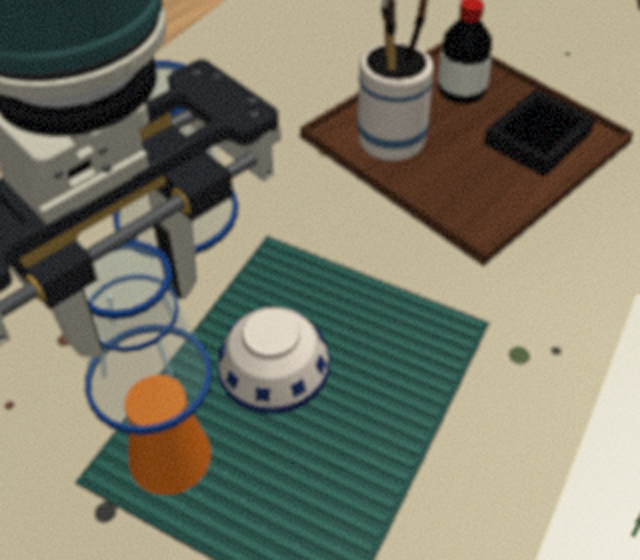

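The small pot stands upright on the mat (side crop 413,410) and the big one hangs empty above it. I'll shift over to the free area.

Call:
{"fn": "arm_command", "kwargs": {
  "deltas": [
    {"grip": -1, "slide": [-5, 2.3, 0], "spin": 0},
    {"grip": -1, "slide": [-12, 5.7, 0], "spin": 0},
    {"grip": -1, "slide": [-18, 8.5, 0], "spin": 0},
    {"grip": -1, "slide": [-20, 9.3, 0], "spin": 0},
    {"grip": -1, "slide": [-20, 9.3, 0], "spin": 0},
    {"grip": -1, "slide": [-15, 7, 0], "spin": 0},
    {"grip": -1, "slide": [-9.5, 4.5, 0], "spin": 0},
    {"grip": -1, "slide": [0, 0, 0], "spin": 0},
    {"grip": -1, "slide": [0, 0, 15], "spin": 0},
    {"grip": -1, "slide": [0, 0, 20], "spin": 0},
    {"grip": -1, "slide": [0, 0, 20], "spin": 0},
    {"grip": -1, "slide": [0, 0, 20], "spin": 0},
    {"grip": -1, "slide": [0, 0, 12], "spin": 0},
    {"grip": -1, "slide": [0, 0, 7], "spin": 0},
    {"grip": -1, "slide": [0, 0, 3], "spin": 0},
    {"grip": -1, "slide": [0, 0, 0], "spin": 0}
  ]
}}

```text
t: 16.9
eef_pos: [0.611, -0.2587, 0.1696]
tcp_rot: [0.0, 0.131, 0.991, -0.0]
wrist_force: [0.2, -0.1, -1.7]
width: 0.0551
```

```bash
python3 - <<'E'
from h import *
s=st()
for n in("scene","side"):
    p=viewer.grab_frame(n); save(p,"c9%s.png"%n,(150,150,470,450),2)
E
```

```text
t 16.9 tcp [ 0.611  -0.2587  0.1696] w 0.0551 F [ 0.2 -0.1 -1.7] yaw 75.0 z [ 0. -0. -1.]
```

View pics/c9side.png

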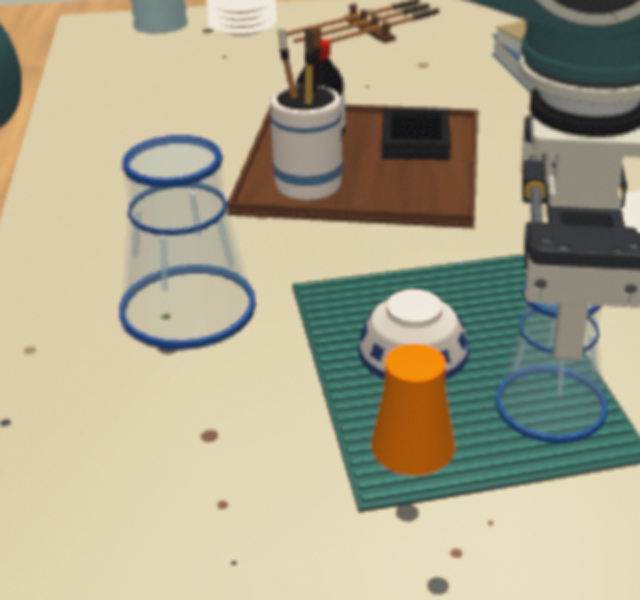

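View pics/c9scene.png

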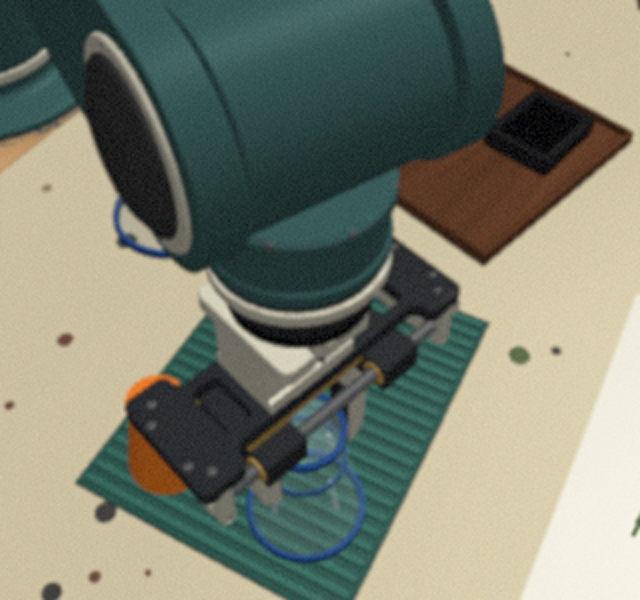

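The big pot is just above the free mat area, with the small pot and bowl clear of it. I'll lower it slowly.

Call:
{"fn": "arm_command", "kwargs": {
  "deltas": [
    {"grip": -1, "slide": [0, 0, 2], "spin": 0},
    {"grip": -1, "slide": [0, 0, 1.5], "spin": 0},
    {"grip": -1, "slide": [0, 0, 1], "spin": 0},
    {"grip": -1, "slide": [0, 0, 1], "spin": 0},
    {"grip": -1, "slide": [0, 0, 0], "spin": 0}
  ]
}}

```text
t: 17.62
eef_pos: [0.6108, -0.2586, 0.1636]
tcp_rot: [-0.0, 0.131, 0.991, 0.0]
wrist_force: [-0.2, -1.2, -2.2]
width: 0.0556
```

Call:
{"fn": "arm_command", "kwargs": {
  "deltas": [
    {"grip": -1, "slide": [0, 0, 0.7], "spin": 0},
    {"grip": -1, "slide": [0, 0, 0], "spin": 0}
  ]
}}

```text
t: 17.88
eef_pos: [0.6108, -0.2586, 0.163]
tcp_rot: [-0.0, 0.131, 0.991, 0.0]
wrist_force: [0.7, 0.9, -1.2]
width: 0.0557
```

Call:
{"fn": "arm_command", "kwargs": {
  "deltas": [
    {"grip": -1, "slide": [0, 0, 0.7], "spin": 0},
    {"grip": -1, "slide": [0, 0, 0], "spin": 0}
  ]
}}

```text
t: 18.12
eef_pos: [0.6108, -0.2586, 0.1623]
tcp_rot: [-0.0, 0.131, 0.991, 0.0]
wrist_force: [-0.3, -0.5, -2.2]
width: 0.0555
```

Call:
{"fn": "arm_command", "kwargs": {
  "deltas": [
    {"grip": -1, "slide": [0, 0, 0.7], "spin": 0},
    {"grip": -1, "slide": [0, 0, 0], "spin": 0}
  ]
}}

```text
t: 18.38
eef_pos: [0.6109, -0.2587, 0.1621]
tcp_rot: [0.0, 0.131, 0.991, -0.0]
wrist_force: [-1.6, 0.9, 3.3]
width: 0.0556
```

Call:
{"fn": "arm_command", "kwargs": {
  "deltas": [
    {"grip": -1, "slide": [0, 0, 0.7], "spin": 0},
    {"grip": -1, "slide": [0, 0, 0], "spin": 0}
  ]
}}

```text
t: 18.62
eef_pos: [0.6109, -0.2587, 0.162]
tcp_rot: [0.0, 0.131, 0.991, -0.0]
wrist_force: [-4.6, 1.6, 9.4]
width: 0.0555
```

Seated, with 9 N of contact. Release and retreat.

Call:
{"fn": "arm_command", "kwargs": {
  "deltas": [
    {"grip": -1, "slide": [0, 0, -0.8], "spin": 0},
    {"grip": -0.1, "slide": [0, 0, 0], "spin": 0},
    {"grip": 0.6, "slide": [0, 0, 0], "spin": 0},
    {"grip": 1, "slide": [0, 0, 0], "spin": 0},
    {"grip": 1, "slide": [0, 0, 0], "spin": 0},
    {"grip": 1, "slide": [0, 0, 0], "spin": 0},
    {"grip": 1, "slide": [0, 0, -10], "spin": 0},
    {"grip": 1, "slide": [0, 0, -20], "spin": 0},
    {"grip": 1, "slide": [0, 0, -30], "spin": 0},
    {"grip": 1, "slide": [0, 0, -30], "spin": 0},
    {"grip": 1, "slide": [0, 0, -30], "spin": 0},
    {"grip": 1, "slide": [0, 0, -20], "spin": 0},
    {"grip": 1, "slide": [0, 0, 0], "spin": 0}
  ]
}}

```text
t: 20.25
eef_pos: [0.611, -0.2588, 0.3038]
tcp_rot: [0.001, 0.131, 0.991, -0.0]
wrist_force: [-0.2, 0.3, 0.1]
width: 0.093
```

```bash
python3 - <<'E'
from h import *
s=st()
M=np.array([.5506,-.1849]);a=np.radians(4.1);ex=np.array([np.cos(a),np.sin(a)]);ey=np.array([-ex[1],ex[0]])
for n in("side","scene","wrist"):
    s=status.observe(); p=viewer.grab_frame(n)
    if n=="wrist": wristcam(s,p)
    save(p,"d_%s.png"%n)
    for th,g in(("small_pot",(.50,-.276)),("big_pot",(.611,-.2587)),("bowl",(.519,-.167))):
        for r in trace(p,th)[:2]:
            f=fit([(p,r["pixels"])],PROF[th],.008,np.array(g)); print(n,th,round(r["confidence"],2),np.round(f[0],4),round(f[1],2),"mat",np.round([(f[0]-M)@ex,(f[0]-M)@ey],3))
E
```

```text
t 20.25 tcp [ 0.611  -0.2588  0.3038] w 0.093 F [-0.2  0.3  0.1] yaw 75.0 z [ 0.003 -0.001 -1.   ]
side small_pot 0.76 [ 0.5008 -0.2718] 0.89 mat [-0.056 -0.083]
side big_pot 0.68 [ 0.611  -0.2587] -0.0 mat [ 0.055 -0.078]
side big_pot 0.67 [ 0.6094 -0.2555] 0.93 mat [ 0.054 -0.075]
side bowl 0.72 [ 0.5221 -0.1608] 0.66 mat [-0.027  0.026]
scene small_pot 0.64 [ 0.4982 -0.2764] 0.91 mat [-0.059 -0.088]
scene small_pot 0.24 [ 0.5   -0.276] -0.0 mat [-0.057 -0.087]
scene big_pot 0.97 [ 0.611  -0.2587] -0.0 mat [ 0.055 -0.078]
scene big_pot 0.59 [ 0.6078 -0.2581] 0.96 mat [ 0.052 -0.077]
scene bowl 0.91 [ 0.5271 -0.1665] 0.73 mat [-0.022  0.02 ]
scene bowl 0.42 [ 0.519 -0.167] -0.0 mat [-0.03  0.02]
wrist small_pot 0.72 [ 0.4998 -0.277 ] 0.97 mat [-0.057 -0.088]
wrist big_pot 0.71 [ 0.6088 -0.2584] 0.98 mat [ 0.053 -0.077]
wrist bowl 0.66 [ 0.5205 -0.1677] 0.98 mat [-0.029  0.019]
```

View pics/d_side.png

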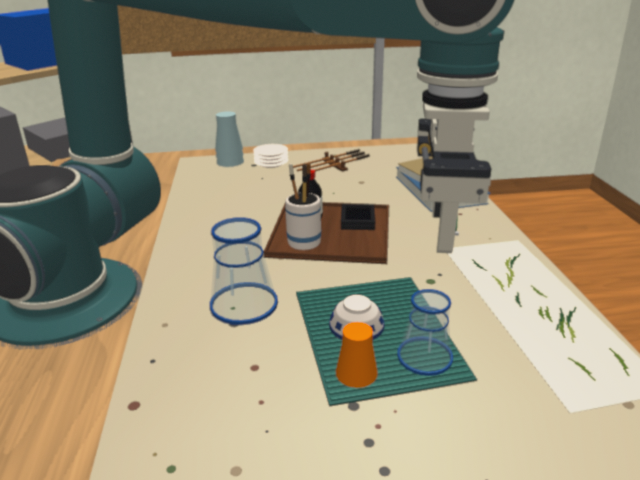

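View pics/d_wrist.png

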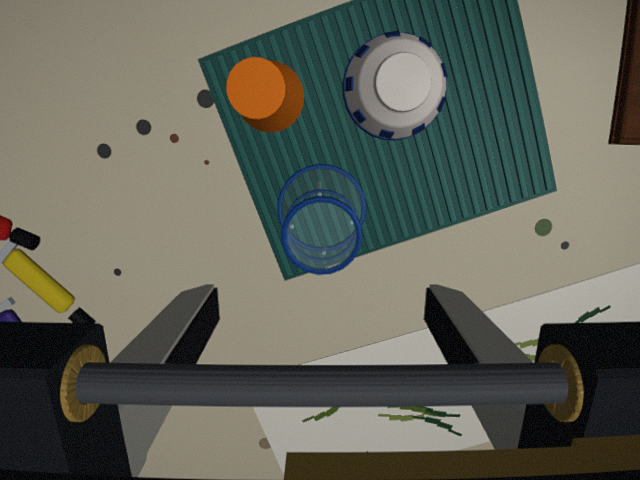

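All three stand apart on the mat. Gaps are about 35 mm (small pot to bowl), 38 mm (big pot to small pot) and 40 mm (big pot to bowl), and the gripper is clear.

```bash
python3 -c "
from rig import workorder; print(workorder.hand_in())"
```

```text
the job is handed in; nothing more can be done
None
```

The job is done and was handed in at about 20.5 s of the 48 s allowed. I carried the pair from the tray to the mat mouth-down and rapped the rim twice, at about 0.17 and 0.2 m/s. The second rap freed the small pot, which stayed standing on the mat as I raised the big pot clear. I then lowered the big pot slowly to a light contact of about 9 N and released it.

**Last checks, from the pictures:**
- **Pots:** both stand mouth-down and fully on the mat.
- **Gaps:** fits in the wrist view give about 35 mm from small pot to bowl, 38 mm between the pots, and 40 mm from big pot to bowl.
- **Bowl:** in the wrist view it is within about 2 mm of its first measured place.
- **Everything else:** the brush jar, inkstone and larger clear pot look unmoved in the side view. The ink bottle is only partly visible there, and I did not re-measure any of these.
- **Arm:** it is clear of everything, with the wrist force near zero.

**What disagreed:**
- The big pot slid up several millimetres in the fingers during the raps, so I set it down and re-gripped it before lifting.
- The scene and side views gave bowl and small-pot positions up to about 8 mm off the wrist view. The bowl is partly hidden by the pots there; I relied on the wrist view.
- The peak wrist force during the raps was not recorded. Only the readings at the end of each move were seen, the highest about 9 N.

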